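Push a bottle stopper past a spring gate into its bay

TASK

On the pulled-out wine-cooler shelf, push the small spring gate open with one finger and keep it open with that finger while the other finger pushes the bottle stopper, upright and sliding on the shelf, through the doorway into the walled bay. Do not pick the stopper up or tip it over, and do not let the gate press on it; push it far enough in that the gate can swing fully shut behind it, then withdraw and leave the other things where they are.

Things in the scene. Friction and masses are not known exactly. Their poses are not given: they have to be found in the camera images.
- shelf: Slatted beech wine-cooler shelf fixed on the counter, flat top at z = 22 mm, x -164 to 224 mm, y -97 to 327 mm in its own frame. Origin: at counter level (z = 0) under the middle of the doorway; +x goes through the doorway into the bay, +y to the left seen along +x, z up. All coordinates called 'shelf' below are in this frame. Bay and lane are open above.
- doorway (a point): Middle of the doorway on the shelf's top (z = 22 mm), shelf axes. The doorway lies in the plane shelf x = 0, from y -60 to 60 mm, with nothing over it. The lane before it has no wall on its left.
- guide (a point): Middle of the top edge of the right guide wall's inner face (z = 62 mm). This beech wall, 40 mm high, runs straight along shelf x from -140 to 198 mm, inner face at shelf y = -60 mm, outer at -68 mm: beside the lane before the doorway and on along the bay. Things may slide along it.
- bay (a point): Centre of the bay's floor (z = 22 mm), at shelf x 97, y 34 mm. Beech walls 8 mm thick, 40 mm high (tops z = 62 mm): front wall at shelf x = 0 from y 66 to 128 mm, left wall with inner face y = 128 mm, back wall with inner face x = 190 mm; right: the guide wall.
- gate (a joint): Spring gate shutting the doorway: upright dark steel leaf, 6 mm thick, z 25 to 61 mm, vertical hinge at shelf x 0, y 60 mm, reaching 115 mm from it. rad: 0 = shut (leaf along shelf -y); opens only inwards, free edge towards +x; 1.57 = leaf along +x, stop at 1.6. Spring shuts it in under 1 s: 0.12 N m when shut, 0.31 N m open. Things in the bay within 115 mm of the hinge block its swing.
- gate_edge (a point): Middle of the gate's free vertical edge, 115 mm from the hinge axis, z = 42 mm. Moves with the gate.
- big_bottle (a point): Axis point of a full-size green wine bottle, 75 mm diameter, lying fixed along shelf x in a cradle at shelf y = 225 mm, from x -125 to 170 mm, top at z = 103 mm. An obstacle only.
- stopper: The bottle stopper to be pushed in: stands upright on its head, a steel cylinder 40 mm in diameter and 28 mm high, with a narrower black ribbed rubber plug (29 mm) above it, 45 mm high in all, about 90 g; slides easily on the lacquered beech (friction about 0.3). Origin at the centre of its underside, z up. It starts on the shelf in the lane before the gate (shelf x about -105 to -70 mm, y about -38 to 5 mm).
- sealer: Bystander: low round steel bottle sealer, 42 mm diameter, 30 mm high, standing in the bay's far left corner. Origin at the centre of its underside. To be left alone.
- corkscrew: Bystander: folded corkscrew with dark wooden handle, about 120 x 25 x 16 mm, lying on the shelf left of the lane. Origin at the centre of its underside, x along it. To be left alone.
- mini: Bystander: small amber bottle, 48 mm diameter, 150 mm high, standing on the shelf at the left edge. Origin at the centre of its underside. To be left alone.
Mind the look-alikes: they are no part of the job. Leave any orange or purple look-alike of the stopper alone.

How it is judged:
By the outcome, as a careful person would: the job done as asked, in the order asked, and still so for the second after the job is handed in, with the robot touching nothing.
It also fails if it takes over 54 s, if anything falls off the work surface, if the arm or the gripper's body presses on something with over 40 N, if the wrist force passes 120 N, or if a joint passes its speed limit or range.

ROBOT

A 6-joint arm with a two-finger parallel gripper is mounted at the origin on the work surface. World frame = base frame: x ahead of the robot, y to its left, z up, the work surface at z = 0. Lengths are in m, angles in rad, forces in N, time in s.
With the tool pointing down it reaches from about 0.275 to 0.725 m from the base axis. Payload 15.9 kg.
Tool frame: the origin (TCP) lies between the finger pads; the fingertips stand 11 mm ahead of it and the grasp point (between the pads) lies 8 mm behind it; z points along the fingers, y is the direction in which the jaws open and shut (so a half turn about z gives the same grasp; the last joint's range is limited). The gripper opens to 85 mm and grips with 20 to 120 N. Pads are 22 mm wide; open, the fingers measure 114 mm over their backs; the gripper's body (76 mm by 85 mm) begins 54 mm behind the grasp point. The pads swing forward as they close: fully open they stand 13 mm farther back than shut.
Start: joints at [1.329, 0.213, -0.034, 1.323, 0, 1.571], TCP at [0.12, 0.485, 0.242] pointing down, gripper open.
Joint ranges: [-2.98, 2.98], [-0.74, 1.72], [-1.14, 1.35], [-2.1, 2.04], [-1.57, 1.44], [-3.14, 3.14]. Speed limits (rad/s): [1.89, 1.89, 2.39, 2.57, 3.14, 3.14].

INTERFACE

Orientations are given as a unit quaternion [x, y, z, w].
In Python, from workcell import get_state, snapshot, finish_job, spot_in, landmark_of gives the robot as it stands. The module is installed in compiled form; this text tells all that it offers.
- The arm moves only by the shell command python3 -m creep 'ROWS' [FORCE]. ROWS is JSON, a list of rows, each a list of 5 numbers: the opening, from 0 (shut) to 1 (fully open), then the shift along the tool's x, y, z in cm, then the turn about the tool's z in degrees. A call has exactly 5 rows; each row shifts and turns the commanded pose from where the row before left it, along the tool's axes as they then stand; what a row does not reach is not made up. A row lasts 1/10 s, in which the tool goes at most 50 mm and 8.59 degrees, less where a joint would pass 70% of its speed; a pose out of reach is approached as far as the arm can. A call with a gripper value outside its range is refused whole. The fingers move at their own pace and stop on an object; FORCE is the grip in N (left out, the last holds). Time passes only in rows, so rows that do not move let the fingers close, or fill a call up. It gives the time, the measured TCP pose, the force and the opening at its end, in the units of the state.
- get_state(): the state, without advancing time (a new reading comes with each control period).
- snapshot(name): name is "side" or "top"; returns a dict with "img" (420x560x3 uint8, red, green, blue), "range_z" (420x560 float32, m along the optical axis (not along the pixel's ray), 0 where there is no reading), "mtx" (3x3 intrinsics, pixels), "xyz" and "orientation" of the camera in the world. Camera axes: x right, y down, z forward; pixel columns grow to the right and rows downward; lengths in m; the calibration is good to about 2 mm. A picture is of the moment at which its call begins.
- finish_job(): hands the job in, once; it reports no verdict.
Trained networks look in the newest picture that a camera, given by its name, has taken for a name from the list of things; names that differ only in an ending like _2 or _b are one class to them, and where a whole thing is asked for, a point or a joint stands for the part that bears it (a point fixed in the world has none). Each returns a list of dicts, best first, with "score" (0 to 1); they miss things now and then, are a little off and sometimes report something else, mostly with a low value. They report only what shows in the picture. A call takes as long as a camera call. They do not tell look-alikes from the thing itself.
- spot_in(camera, name): "extent" ([centre column, centre row, width, height] in pixels, round what is visible of it).
- landmark_of(camera, name): "xy" ([column, row] in pixels: a listed point, or the origin of a listed thing).
The state is a dict: "clock": time; "q": joint angles; "dq": joint speeds; "joint_torque": joint torques, N m; "position": TCP position; "tool_rot": TCP orientation; "ft_force": force on the tool from outside, world axes, zero at the start; "wrist_torque": the same for the moment, N m; "grip_width": finger opening in m.
Only numpy, scipy, OpenCV 4.12 (cv2) and the standard library are available. Lean on these libraries where they do the work, as an engineer would, in place of code of your own. Each camera call takes 0.05 s, during which the arm holds its last target.

## Working session

There is one attempt and no reset: what is moved stays moved. The work goes in short steps, Python scripts to look and compute and a shell command to move; the robot and the scene stay as the last step left them, time stands still between calls to the robot, and variables do not carry over. Pictures are saved under pics/ and viewed, and the job is handed in when it is done.

```bash
ls; mkdir -p pics
cat > h.py <<'E'
import numpy as np,cv2
from workcell import *
from scipy.spatial.transform import Rotation as R
def pix(s,u,v,z=None):
    # world point at pixel, by depth or by plane height z
    K=np.array(s['mtx']);r=R.from_quat(s['orientation']).as_matrix();o=np.array(s['xyz'])
    d=r@np.array([(u-K[0,2])/K[0,0],(v-K[1,2])/K[1,1],1])
    if z is None:
        k=float(s['range_z'][int(round(v)),int(round(u))])
    else: k=(z-o[2])/d[2]
    return o+k*d
def save(s,n): cv2.imwrite('pics/'+n+'.png',s['img'][:,:,::-1])
E
python3 - <<'E'
from h import *
st=get_state();print({k:np.round(v,3) for k,v in st.items()})
for c in('top','side'):
    s=snapshot(c);save(s,c+'0');print(c,np.round(s['xyz'],3),np.round(s['orientation'],3),s['mtx'])
    for n in ['doorway','guide','bay','gate_edge','big_bottle','stopper','sealer','corkscrew','mini','shelf']:
        print(n,[(np.round(d['score'],2),np.round(d['xy'],1)) for d in landmark_of(c,n)][:4])
    print('spot',[(round(d['score'],2),np.round(d['extent'])) for d in spot_in(c,'stopper')], [(round(d['score'],2),np.round(d['extent'])) for d in spot_in(c,'gate')])
print(get_state()['clock'])
E
```

```text
pics
{'clock': np.float64(0.0), 'q': array([ 1.329,  0.213, -0.035,  1.323, -0.   ,  1.571]), 'dq': array([-0.   , -0.002,  0.002,  0.001,  0.   ,  0.001]), 'joint_torque': array([ 1.0000e-03, -6.8616e+01,  4.8712e+01,  1.8000e-02, -0.0000e+00,
       -0.0000e+00]), 'position': array([0.12 , 0.485, 0.242]), 'tool_rot': array([ 0.121,  0.993, -0.001, -0.   ]), 'ft_force': array([ 0.63 , -0.134, -0.446]), 'wrist_torque': array([-0.005,  0.015,  0.031]), 'grip_width': np.float64(0.085)}
top [0.419 0.105 0.877] [ 0.714 -0.697  0.059 -0.034] [[463.71957069   0.         277.4988949 ]
 [  0.         463.71957069 215.08450401]
 [  0.           0.           1.        ]]
doorway [(np.float64(0.58), array([325.8, 209.6]))]
guide [(np.float64(0.67), array([361.3, 188.2]))]
bay [(np.float64(0.92), array([308.6, 156.3]))]
gate_edge []
big_bottle [(np.float64(0.63), array([198.1, 188.4])), (np.float64(0.33), array([307. , 154.3]))]
stopper [(np.float64(0.93), array([388.4, 330.1])), (np.float64(0.93), array([242.5, 334.3])), (np.float64(0.71), array([322.3, 255.3])), (np.float64(0.61), array([408.4
[... 774 characters left out ...]
[(np.float64(0.63), array([320.6, 294. ]))]
big_bottle [(np.float64(0.8), array([309.7, 183.8]))]
stopper [(np.float64(0.87), array([183. , 246.9])), (np.float64(0.79), array([183.4, 357.8])), (np.float64(0.58), array([262. , 370.9])), (np.float64(0.56), array([256.5, 288.6]))]
sealer [(np.float64(0.86), array([386.7, 236.7]))]
corkscrew [(np.float64(0.63), array([260.4, 226.2]))]
mini []
shelf [(np.float64(0.97), array([313.3, 289.9])), (np.float64(0.46), array([317.5, 297.4]))]
spot [(0.93, array([178., 354.,  28.,  39.])), (0.73, array([182., 238.,  20.,  24.])), (0.72, array([264., 366.,  31.,  41.])), (0.68, array([257., 278.,  25.,  32.]))] [(0.92, array([312., 264.,  18.,  53.]))]
1.3
```

View pics/top0.png

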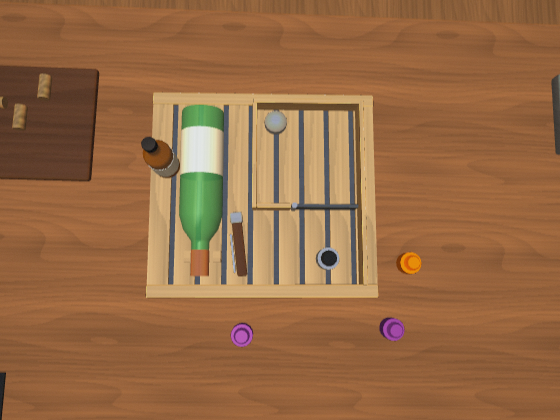

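View pics/side0.png

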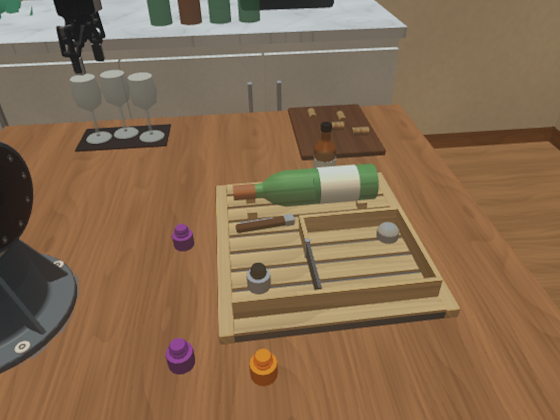

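The candidates for the stopper, as top-picture pixels:
- Steel and black on the shelf at (328,259).
- Orange at (411,263).
- Purple at (393,329) and (242,335).

I choose the steel/black one. The side picture agrees: it stands in the lane at (258,277), and the gate is at (312,264).

```bash
cat >> h.py <<'E'
def cloud(s):
    K=np.array(s['mtx']);r=R.from_quat(s['orientation']).as_matrix();o=np.array(s['xyz'])
    v,u=np.mgrid[0:420,0:560];k=s['range_z']
    P=np.stack([(u-K[0,2])/K[0,0]*k,(v-K[1,2])/K[1,1]*k,k],-1)@r.T+o
    P[k<=0]=np.nan
    return P
E
python3 - <<'E'
from h import *
from scipy.optimize import least_squares
s=snapshot('top');P=cloud(s);z=P[...,2]
c=s['img'][235:285,295:435];cv2.imwrite('pics/crop.png',cv2.resize(c,None,fx=5,fy=5)[:,:,::-1])
print('shelf z',np.nanmedian(z[215:250,262:300]))
d0=pix(s,325.8,209.6,.022);b0=pix(s,308.6,156.3,.022);g0=pix(s,361.3,188.2,.062)
print(d0,b0,g0)
# wall tops, robust ICP to segments (shelf): guide, front, left, back
seg=np.array([[[-140,-64],[198,-64]],[[0,66],[0,128]],[[0,132],[198,132]],[[194,-60],[194,128]]])/1e3
m=(z>.057)&(z<.067);m[:95]=0;m[300:]=0;m[:,:235]=0;m[:,380:]=0
Q=P[m][:,:2];print(len(Q))
def dist(p):
    c,sn=np.cos(p[2]),np.sin(p[2]);q=(Q-p[:2])@np.array([[c,-sn],[sn,c]])
    D=[]
    for a,b in seg:
        t=np.clip(((q-a)@(b-a))/((b-a)@(b-a)),0,1);D.append(np.linalg.norm(q-a-t[:,None]*(b-a),axis=1))
    return np.min(D,0)
r=least_squares(dist,[d0[0],d0[1],0],loss='soft_l1',f_scale=.004);print(r.x,np.degrees(r.x[2]),np.median(dist(r.x)))
p=r.x;np.save('shelf.npy',p)
def toS(w): 
    c,sn=np.cos(p[2]),np.sin(p[2]);return (np.array(w)[:2]-p[:2])@np.array([[c,-sn],[sn,c]])*1e3
for n,w in(('door',d0),('bay',b0),('guide',g0)):print(n,toS(w))
# stopper: points above shelf around
box=np.zeros_like(m);box[240:278,308:348]=1
for lo,hi in((.045,.056),(.060,.072)):
    k=box&(z>lo)&(z<hi);q=P[k];print('stopper',lo,k.sum(),q.mean(0),toS((q.min(0)+q.max(0))/2),np.ptp(q,axis=0))
S=snapshot('side')
lm=[(d['score'],d['xy']) for d in landmark_of('side','stopper')]
for sc,xy in lm:print(sc,toS(pix(S,*xy,.022)))
for n,h in(('doorway',.022),('guide',.062),('bay',.022),('gate_edge',.042)):
  for d in landmark_of('side',n)[:1]:print(n,toS(pix(S,*d['xy'],h)))
print(get_state()['clock'])
E
```

```text
shelf z 0.022097837001387455
[ 0.54508605 -0.01416866  0.022     ] [0.64635597 0.01938462 0.022     ] [ 0.57978678 -0.07241529  0.062     ]
2407
[ 0.54544384 -0.01088003  0.01464009] 0.8388152143017087 0.0024728303446521008
door [-0.4058936  -3.28304599]
bay [101.34437478  28.78409372]
guide [ 33.43841125 -62.03143156]
stopper 0.045 200 [ 0.45235145 -0.01288498  0.05072673] [-92.51351818  -2.60115466] [0.03757794 0.03949481 0.0105986 ]
stopper 0.06 177 [ 0.45293403 -0.01434434  0.06669099] [-92.21844222  -2.38871671] [0.02468788 0.02514202 0.00965737]
0.9 [-210.62727073 -136.5252454 ]
0.71 [-99.00266496  -5.95478728]
0.69 [-219.66133686  114.35024121]
0.64 [-100.65938154 -170.41330608]
0.63 [ 44.75728907 -28.4002475 ]
doorway [4.49108507 2.16985444]
guide [ 30.65140857 -66.68508192]
bay [102.80917769  42.64198768]
gate_edge [ -2.70966908 -59.73539071]
1.65
```

View pics/crop.png

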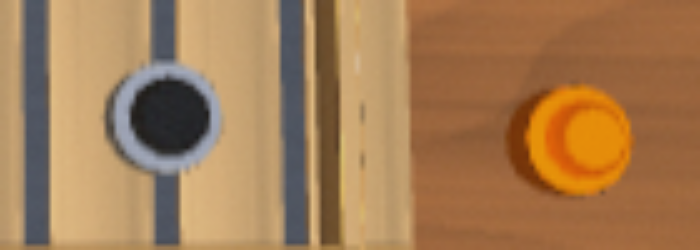

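The crop confirms it: the steel head with black plug is at shelf (-92, -2.5), against the predicted range of -105 to -70. The other upright look-alike in the crop is orange and off the shelf.

The plan is to hold the tool oblique (α = 45°). The left finger leads to the gate, while the right finger's side pushes the stopper to the guide wall and along it.

```bash
cat >> h.py <<'E'
p=np.load('shelf.npy')
cs,sn=np.cos(p[2]),np.sin(p[2]);A=np.array([[cs,-sn],[sn,cs]])
def toS(w): return (np.array(w)[...,:2]-p[:2])@A*1e3
def toW(q): return p[:2]+A@(np.array(q)/1e3)
def where(st,d=76):
    Rm=R.from_quat(st['tool_rot']).as_matrix();c=toS(st['position']);y=A.T@Rm[:2,1]
    al=np.degrees(np.arctan2(y[0],y[1]))
    print('t %.2f C %s z %.1f al %.1f F1 %s F2 %s f %s w %.1f q %s tilt %.2f'%(st['clock'],np.round(c,1),st['position'][2]*1e3,al,np.round(c+y*d/2,1),np.round(c-y*d/2,1),np.round(st['ft_force'],1),st['grip_width']*1e3,np.round(st['q'],2),Rm[2,2]))
    return Rm,c,al
def need(x,y,z,al):
    st=get_state();Rm,c,a=where(st)
    w=np.r_[toW([x,y]),z/1e3]-st['position']
    print('need tool cm',np.round(Rm.T@w*100,2),'turn',round(al-a,1))
E
python3 -c "
from h import *
need(-88,53,242,45)"
```

```text
t 1.65 C [-418.4  502.5] z 242.3 al 14.7 F1 [-408.8  539.3] F2 [-428.   465.8] f [-0.5  0.5 -0.1] w 85.6 q [ 1.33  0.21 -0.03  1.32  0.    1.57] tilt -1.00
need tool cm [-4.336e+01 -3.510e+01  3.000e-02] turn 30.3
```

```bash
python3 -m creep '[[0.72,-3.8,-3.1,0,0],[0.72,-3.8,-3.1,0,0],[0.72,-3.8,-3.1,0,0],[0.72,-3.8,-3.1,0,0],[0.72,-3.8,-3.1,0,0]]'; python3 -c "
from h import *
need(-88,53,242,45)"
```

```text
clock: 2.15
position: [0.2677, 0.2878, 0.2425]
tool_rot: [0.12, 0.993, 0.0, 0.0]
ft_force: [1.0, 1.1, 0.1]
grip_width: 0.0621
t 2.15 C [-273.3  302.7] z 242.5 al 14.7 F1 [-263.7  339.5] F2 [-282.9  266. ] f [1.  1.1 0.1] w 62.1 q [ 0.82 -0.01 -0.28  1.3  -0.    1.06] tilt -1.00
need tool cm [-24.25 -19.47   0.04] turn 30.3
```

```bash
python3 -m creep '[[0.72,-3.8,-3.1,0,0],[0.72,-3.8,-3.1,0,0],[0.72,-3.8,-3.1,0,0],[0.72,-3.8,-3.1,0,0],[0.72,-3.8,-3.1,0,0]]'; python3 -c "
from h import *
need(-88,53,242,45)"
```

```text
clock: 2.65
position: [0.4153, 0.0915, 0.2426]
tool_rot: [0.121, 0.993, 0.0, 0.0]
ft_force: [1.2, 1.3, -0.7]
grip_width: 0.0618
t 2.65 C [-128.6  104.3] z 242.6 al 14.7 F1 [-119.  141.] F2 [-138.2   67.5] f [ 1.2  1.3 -0.7] w 61.8 q [ 0.22  0.06 -0.21  1.3   0.    0.46] tilt -1.00
need tool cm [-5.23 -3.93  0.06] turn 30.3
```

```bash
python3 -m creep '[[0.72,0,0,0,7.5],[0.72,0,0,0,7.5],[0.72,0,0,0,7.5],[0.72,0,0,0,7.5],[0.72,0,0,0,0]]'; python3 -c "
from h import *
need(-88,53,70,45)"
```

```text
clock: 3.15
position: [0.4144, 0.0934, 0.2423]
tool_rot: [0.375, 0.927, 0.0, 0.0]
ft_force: [-0.6, 0.3, 0.7]
grip_width: 0.0615
t 3.15 C [-129.5  106.2] z 242.3 al 44.8 F1 [-102.7  133.1] F2 [-156.3   79.3] f [-0.6  0.3  0.7] w 61.5 q [ 0.22  0.06 -0.21  1.3   0.    0.99] tilt -1.00
need tool cm [-6.69 -0.85 17.23] turn 0.2
```

```bash
python3 -m creep '[[0.72,-3.4,-0.4,0,0],[0.72,-3.3,-0.4,0,0],[0.72,0,0,4.5,0],[0.72,0,0,4.5,0],[0.72,0,0,4,0]]'
python3 - <<'E'
from h import *
need(-88,53,43,45)
for c in('top','side'):
    s=snapshot(c);save(s,c+'1')
s=snapshot('side');cv2.imwrite('pics/c1.png',cv2.resize(s['img'][180:340,180:380],None,fx=4,fy=3.5)[:,:,::-1])
# lowest gripper points in the side depth (above the lane)
P=cloud(s);q=toS(P);m=(q[...,0]>-170)&(q[...,0]<0)&(q[...,1]>-20)&(q[...,1]<140)&(P[...,2]>.074)&(P[...,2]<.2)
print(m.sum(),np.sort(P[m][:,2])[:20]); 
for lo,hi in((.09,.1),(.1,.11),(.11,.13)):
    k=m&(P[...,2]>lo)&(P[...,2]<hi);print(lo,k.sum(),q[k].min(0) if k.any() else '',q[k].max(0) if k.any() else '')
E
```

```text
clock: 3.65
position: [0.4569, 0.041, 0.1105]
tool_rot: [0.372, 0.928, 0.0, 0.0]
ft_force: [0.6, 0.4, 0.5]
grip_width: 0.0614
t 3.65 C [-87.7  53.2] z 110.5 al 44.5 F1 [-61.1  80.3] F2 [-114.3   26.1] f [0.6 0.4 0.5] w 61.4 q [ 0.09  0.2  -0.4   0.98  0.    0.85] tilt -1.00
need tool cm [ 0.01 -0.03  6.75] turn 0.5
2024 [0.10037258 0.10039643 0.10074681 0.10163493 0.10175987 0.10197189
 0.10226698 0.10231448 0.1023717  0.10259077 0.10265029 0.10268811
 0.10311147 0.10328691 0.10340635 0.10368265 0.10379873 0.10387167
 0.10393257 0.10394957]
0.09 0  
0.1 71 [-125.16088344   18.42191213] [-55.51249254  81.49262157]
0.11 252 [-126.3662086    14.49456815] [-55.0002941   82.44236597]
```

View pics/c1.png

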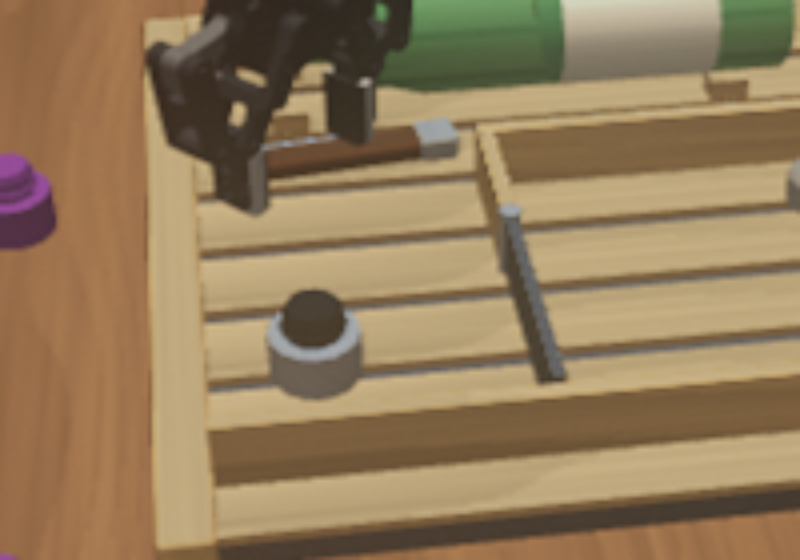

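View pics/top1.png

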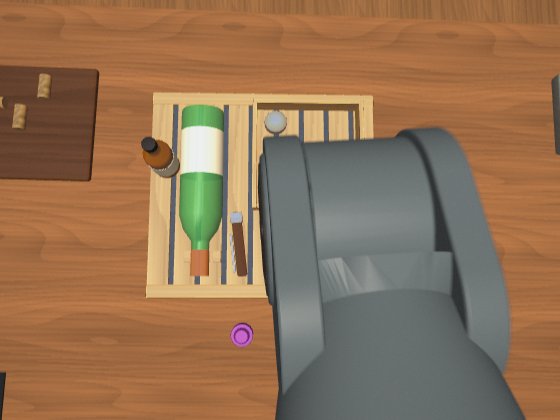

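```bash
python3 -m creep '[[0.72,0,-0.4,3.5,0.5],[0.72,0,0,2.5,0],[0.72,0,0,1,0],[0.72,0,0,0,0],[0.72,0,0,0,0]]'
python3 - <<'E'
from h import *
need(-36,14,41,45)
s=snapshot('side');cv2.imwrite('pics/c2.png',cv2.resize(s['img'][180:340,180:380],None,fx=4,fy=3.5)[:,:,::-1])
E
```

```text
clock: 4.3
position: [0.4557, 0.0386, 0.0441]
tool_rot: [0.377, 0.926, 0.0, 0.001]
ft_force: [-0.1, 0.4, -0.2]
grip_width: 0.0617
t 4.30 C [-89.   50.7] z 44.1 al 45.1 F1 [-62.1  77.5] F2 [-115.9   23.9] f [-0.1  0.4 -0.2] w 61.7 q [ 0.08  0.26 -0.5   0.8  -0.    0.86] tilt -1.00
need tool cm [-6.34  1.17  0.32] turn -0.1
```

View pics/c2.png

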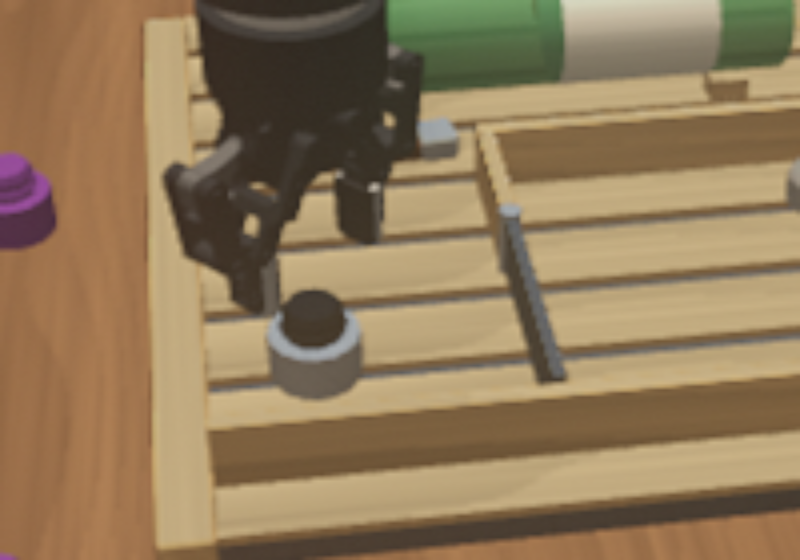

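```bash
python3 -m creep '[[0.72,-0.5,0,0.3,0],[0.72,-0.6,0,0,0],[0.72,-0.7,0,0,0],[0.72,-0.7,0,0,0],[0.72,-0.7,0,0,0]]'
cat > look.py <<'E'
from h import *
import sys
st=get_state();where(st)
s=snapshot('side');cv2.imwrite('pics/%s.png'%sys.argv[1],cv2.resize(s['img'][190:320,220:440],None,fx=3.6,fy=3.6)[:,:,::-1])
P=cloud(s);q=toS(P);I=s['img'].astype(int)
# stopper head: grey side/ring at z .03-.051; gather within lane, away from the gripper
l=[(d['score'],d['xy']) for d in landmark_of('side','stopper')]
for sc,xy in l:
    v=toS(pix(s,*xy,.022))
    if -120<v[0]<190 and -60<v[1]<60: print('stopper net',round(sc,2),np.round(v,1))
for d in landmark_of('side','gate_edge')[:1]:
    v=toS(pix(s,*d['xy'],.042));print('edge',round(d['score'],2),np.round(v,1),'ang',np.round(np.degrees(np.arctan2(v[0],60-v[1])),1))
# front arc of the head seen from the camera: bright grey pixels
g=(np.ptp(I,axis=-1)<28)&(I.sum(-1)>240)&(P[...,2]>.028)&(P[...,2]<.052)&(q[...,1]<25)&(q[...,1]>-62)&(q[...,0]>-120)
n,lab,stt,cen=cv2.connectedComponentsWithStats(g.astype(np.uint8))
for i in range(1,n):
    if stt[i,4]>25:
        k=q[lab==i];print('grey',stt[i,4],np.round(np.percentile(k,[2,98],axis=0),1).tolist(),stt[i,:4])
E
python3 look.py c3
```

```text
clock: 4.85
position: [0.4779, 0.0155, 0.0394]
tool_rot: [0.378, 0.926, 0.0, 0.0]
ft_force: [-0.3, 0.7, 0.4]
grip_width: 0.0616
t 4.85 C [-67.2  27.3] z 39.4 al 45.2 F1 [-40.2  54.1] F2 [-94.1   0.6] f [-0.3  0.7  0.4] w 61.6 q [ 0.03  0.31 -0.45  0.81  0.    0.81] tilt -1.00
stopper net 0.93 [-81.4 -27.2]
edge 0.69 [  2.7 -58.3] ang 1.3
grey 239 [[-92.4, -44.1], [-55.3, -7.2]] [258 274  24  21]
```

View pics/c3.png

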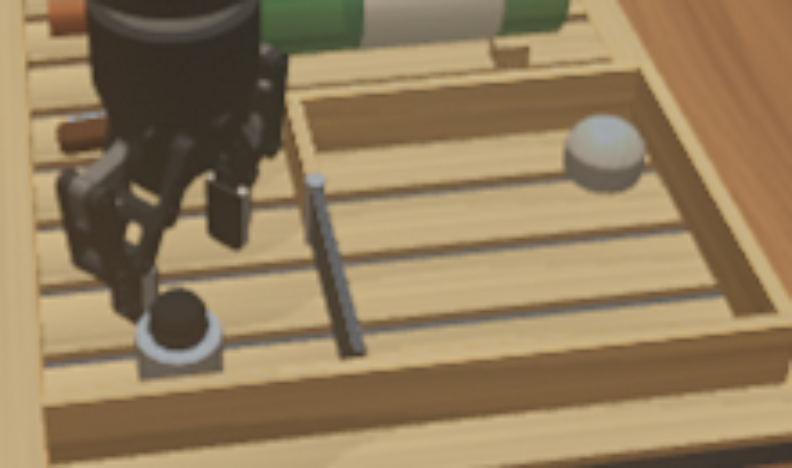

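```bash
python3 -m creep '[[0.72,-0.7,0,0,0],[0.72,-0.7,0,0,0],[0.72,-0.6,0,0,0],[0.72,-0.4,0.4,0,0],[0.72,-0.4,0.4,0,0]]'; python3 look.py c4
```

```text
clock: 5.5
position: [0.5035, 0.0021, 0.0393]
tool_rot: [0.378, 0.926, 0.0, -0.0]
ft_force: [0.6, 0.2, -0.3]
grip_width: 0.0615
t 5.50 C [-41.8  13.6] z 39.3 al 45.2 F1 [-14.8  40.3] F2 [-68.8 -13.2] f [ 0.6  0.2 -0.3] w 61.5 q [ 0.    0.35 -0.39  0.83  0.    0.78] tilt -1.00
stopper net 0.64 [-65.7 -38.7]
edge 0.6 [  0.9 -57. ] ang 0.4
grey 38 [[-78.2, -51.7], [-70.1, -29.3]] [268 284   7  11]
grey 31 [[-48.5, -50.1], [-40.7, -34.0]] [286 284   6   9]
```

View pics/c4.png

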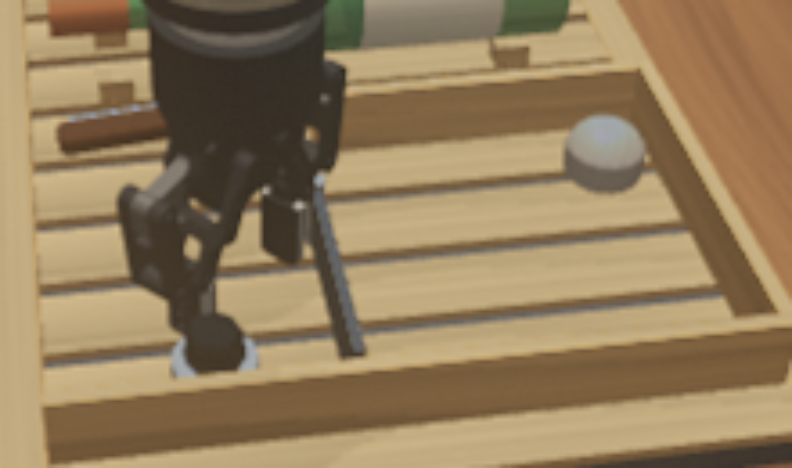

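The stopper slid to the wall ahead of schedule. It is now at about (-59,-38), and the pushing finger sits beside it rather than behind. I'll draw that finger back behind it with less obliqueness.

```bash
python3 -m creep '[[0.72,0.6,-0.4,0,0],[0.72,1.1,-1.0,0,0],[0.72,0.8,-0.8,0,-5],[0.72,0,0,0,-5],[0.72,0,0,0,0]]'; python3 look.py c5;python3 -c "
from h import *
need(-70,7.5,39,35)"
```

```text
clock: 6.15
position: [0.4689, 0.0041, 0.0394]
tool_rot: [0.294, 0.956, -0.0, -0.0]
ft_force: [0.2, 0.0, -0.7]
grip_width: 0.0619
t 6.15 C [-76.4  16.1] z 39.4 al 35.1 F1 [-54.5  47.2] F2 [-98.2 -15. ] f [ 0.2  0.  -0.7] w 61.9 q [ 0.01  0.29 -0.48  0.8   0.    0.61] tilt -1.00
stopper net 0.84 [-65.9 -45.9]
edge 0.63 [  3.5 -58.6] ang 1.7
grey 37 [[-78.2, -51.5], [-70.6, -30.2]] [268 284   6  11]
grey 30 [[-48.9, -51.1], [-40.5, -33.6]] [286 284   6   9]
t 6.30 C [-75.6  16. ] z 39.4 al 35.3 F1 [-53.7  47. ] F2 [-97.6 -15. ] f [-0.6 -0.4  0.5] w 61.8 q [ 0.01  0.29 -0.47  0.8   0.    0.61] tilt -1.00
need tool cm [-0.95 -0.37  0.04] turn -0.3
```

View pics/c5.png

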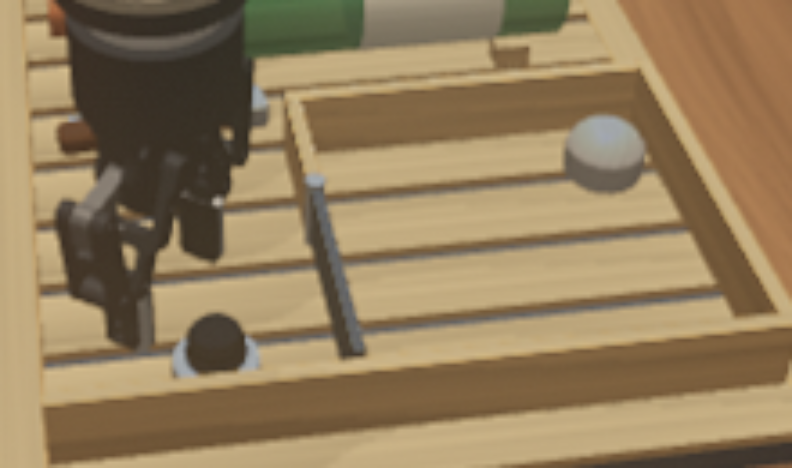

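```bash
cat > plug.py <<'E'
from h import *
# stopper by plug points (z 51.. 68), fit circle radius 14.5 by extents, lane near the wall
s=snapshot('side');P=cloud(s);q=toS(P);I=s['img'].astype(int)
m=(P[...,2]>.053)&(P[...,2]<.070)&(q[...,1]<-20)&(q[...,1]>-58)&(q[...,0]>-120)&(q[...,0]<185)&(I.sum(-1)<190)
n,lab,stt,cen=cv2.connectedComponentsWithStats(m.astype(np.uint8))
for i in range(1,n):
    if stt[i,4]>20:
        k=q[lab==i];z=P[lab==i][:,2];t=z>.0655
        print('dark',stt[i],'ext',np.round(np.percentile(k,[1,99],axis=0),1).tolist(),'top',t.sum(),np.round(np.median(k[t],axis=0),1) if t.any() else '',round(z.max(),4))
E
python3 plug.py
```

```text
dark [251 273   7   9  31] ext [[-102.8, -25.9], [-93.0, -20.7]] top 6 [-94.8 -24.7] 0.0689
dark [272 278  16  15 191] ext [[-71.4, -55.7], [-47.4, -33.2]] top 20 [-60.2 -42.3] 0.0665
```

```bash
python3 -m creep '[[0.72,-0.3,-0.4,0,0],[0.72,-0.25,-0.35,0,0],[0.72,-0.41,0.29,0,0],[0.72,-0.41,0.29,0,0],[0.72,-0.41,0.29,0,0]]'; python3 plug.py; python3 -c "
from h import *
need(-64,7,39,35)"
```

```text
clock: 6.85
position: [0.4856, -0.0051, 0.0393]
tool_rot: [0.295, 0.955, 0.0, -0.0]
ft_force: [-1.7, 2.1, 1.2]
grip_width: 0.0617
dark [260 276   9   9  39] ext [[-89.2, -35.8], [-76.0, -27.6]] top 4 [-78.7 -33.7] 0.0697
dark [274 277  16  16 197] ext [[-68.0, -55.1], [-44.3, -34.1]] top 20 [-54.3 -44.1] 0.0669
t 6.90 C [-59.    6.7] z 39.3 al 35.2 F1 [-37.1  37.8] F2 [-80.9 -24.3] f [ 0.3  0.9 -0.7] w 61.7 q [-0.01  0.32 -0.43  0.82  0.    0.59] tilt -1.00
need tool cm [ 0.42 -0.26  0.03] turn -0.2
```

```bash
python3 -m creep '[[0.72,-0.5,0.35,0,0],[0.72,-0.66,0.46,0,0],[0.72,-0.66,0.46,0,0],[0.72,-0.66,0.46,0,0],[0.72,-0.66,0.46,0,0]]'; python3 look.py c6; python3 plug.py
```

```text
clock: 7.4
position: [0.5224, -0.0047, 0.0389]
tool_rot: [0.295, 0.955, -0.0, -0.002]
ft_force: [-14.4, 3.1, 6.0]
grip_width: 0.0615
t 7.40 C [-23.    6.6] z 38.9 al 35.2 F1 [-1.1 37.6] F2 [-44.8 -24.5] f [-14.4   3.1   6. ] w 61.5 q [-0.01  0.39 -0.33  0.85  0.    0.59] tilt -1.00
stopper net 0.63 [-24.5 -37. ]
edge 0.69 [ 49.4 -49.3] ang 24.3
grey 55 [[-37.7, -50.3], [-30.1, -27.0]] [291 281   9  11]
grey 27 [[-8.4, -51.1], [-0.1, -33.3]] [311 282   6   8]
dark [283 275   9   8  32] ext [[-51.8, -34.7], [-38.7, -28.4]] top 0  0.0646
dark [298 275  16  15 193] ext [[-29.6, -55.4], [-5.3, -33.1]] top 15 [-15.8 -43.4] 0.067
```

View pics/c6.png

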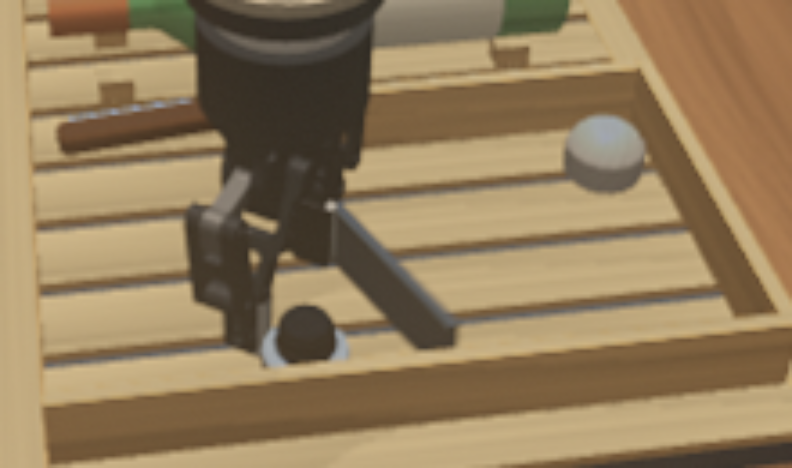

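```bash
python3 -m creep '[[0.72,-0.41,0.29,0,0],[0.72,-0.5,0.35,0,0],[0.72,-0.5,0.35,0,0],[0.72,-0.5,0.35,0,0],[0.72,-0.5,0.35,0,0]]'; python3 look.py c7; python3 plug.py
```

```text
clock: 8.1
position: [0.5509, -0.005, 0.0382]
tool_rot: [0.295, 0.955, -0.001, -0.002]
ft_force: [-11.4, -6.1, -0.7]
grip_width: 0.0614
t 8.10 C [5.5 5.8] z 38.2 al 35.2 F1 [27.4 36.8] F2 [-16.4 -25.3] f [-11.4  -6.1  -0.7] w 61.4 q [-0.01  0.44 -0.25  0.88 -0.    0.59] tilt -1.00
stopper net 0.59 [  4.9 -38.1]
edge 0.79 [106.4   1.7] ang 61.3
grey 63 [[-9.6, -49.4], [0.1, -27.7]] [308 279  10  11]
dark [316 273  16  16 196] ext [[-0.4, -55.7], [23.9, -32.3]] top 22 [ 11.8 -44. ] 0.0667
dark [301 276   8   6  30] ext [[-22.4, -35.7], [-11.4, -28.8]] top 0  0.0633
```

View pics/c7.png

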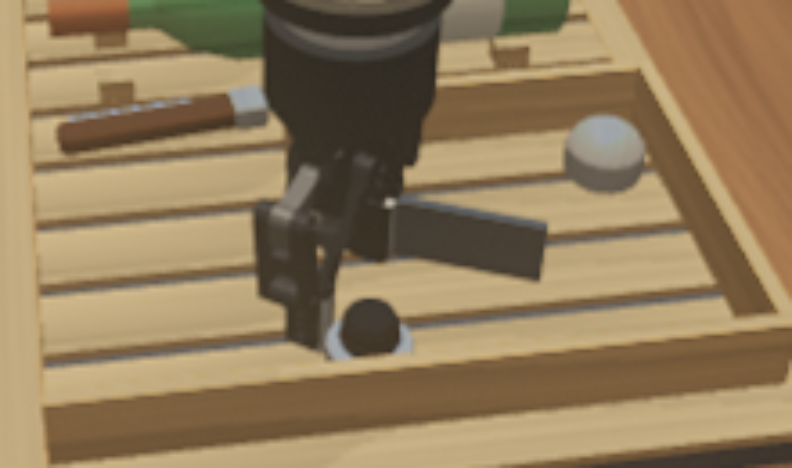

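```bash
python3 -m creep '[[0.72,-0.29,0.2,0,-3],[0.72,-0.3,0.18,0,-3],[0.72,-0.31,0.16,0,-3],[0.72,-0.32,0.14,0,-3],[0.72,-0.33,0.13,0,-3]]'; python3 look.py c8; python3 plug.py;  python3 -c "
from h import *
need(42,0.5,39,5)"
```

```text
clock: 8.8
position: [0.5691, -0.0055, 0.0384]
tool_rot: [0.167, 0.986, -0.001, -0.002]
ft_force: [-8.0, -6.1, -1.3]
grip_width: 0.0613
t 8.80 C [23.8  5. ] z 38.4 al 20.1 F1 [36.8 40.7] F2 [ 10.7 -30.7] f [-8.  -6.1 -1.3] w 61.3 q [-0.01  0.47 -0.2   0.9  -0.    0.33] tilt -1.00
stopper net 0.54 [ 29.5 -49. ]
edge 0.67 [112.  25.] ang 72.6
grey 64 [[18.5, -50.0], [29.8, -27.6]] [326 277  10  11]
dark [334 271  16  16 195] ext [[28.8, -54.8], [51.4, -31.9]] top 26 [ 40.1 -45.2] 0.0668
dark [318 277   8   5  30] ext [[4.3, -41.1], [15.3, -35.0]] top 0  0.0624
t 9.00 C [24.1  4.9] z 38.5 al 20.2 F1 [37.2 40.6] F2 [ 10.9 -30.7] f [-5.8 -6.5 -2.3] w 61.7 q [-0.01  0.47 -0.2   0.9  -0.    0.33] tilt -1.00
need tool cm [-1.84  0.2  -0.06] turn -15.2
```

View pics/c8.png

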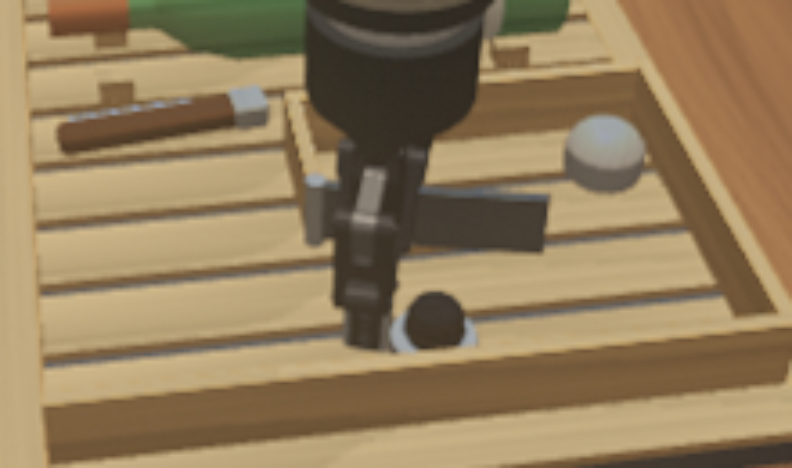

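```bash
python3 -m creep '[[0.72,-0.37,0.04,0,-3],[0.72,-0.37,0.02,0,-3],[0.72,-0.37,0,0,-3],[0.72,-0.37,-0.02,0,-3],[0.72,-0.37,-0.04,0,-3]]'; python3 look.py c9; python3 plug.py;  python3 -c "
from h import *
need(87,-1,39,0)"
```

```text
clock: 9.5
position: [0.588, -0.0095, 0.0388]
tool_rot: [0.037, 0.999, -0.001, -0.001]
ft_force: [-5.0, -3.1, -0.0]
grip_width: 0.0616
t 9.50 C [42.6  0.7] z 38.8 al 5.1 F1 [45.9 38.6] F2 [ 39.2 -37.1] f [-5.  -3.1 -0. ] w 61.6 q [-0.02  0.51 -0.14  0.92 -0.    0.06] tilt -1.00
stopper net 0.56 [ 63.1 -42.2]
edge 0.94 [114.4  31.6] ang 76.1
grey 53 [[48.1, -50.1], [59.3, -32.2]] [344 278  10   8]
dark [351 270  17  15 195] ext [[58.5, -54.5], [81.9, -33.4]] top 21 [ 70.4 -41.7] 0.0668
dark [336 278   9   5  32] ext [[32.3, -46.4], [45.3, -42.5]] top 0  0.0629
t 9.70 C [42.8  0.7] z 38.8 al 5.2 F1 [46.2 38.5] F2 [ 39.3 -37.2] f [-3.3 -4.5 -0.7] w 61.3 q [-0.02  0.51 -0.14  0.92 -0.    0.06] tilt -1.00
need tool cm [-4.42  0.23 -0.02] turn -5.2
```

View pics/c9.png

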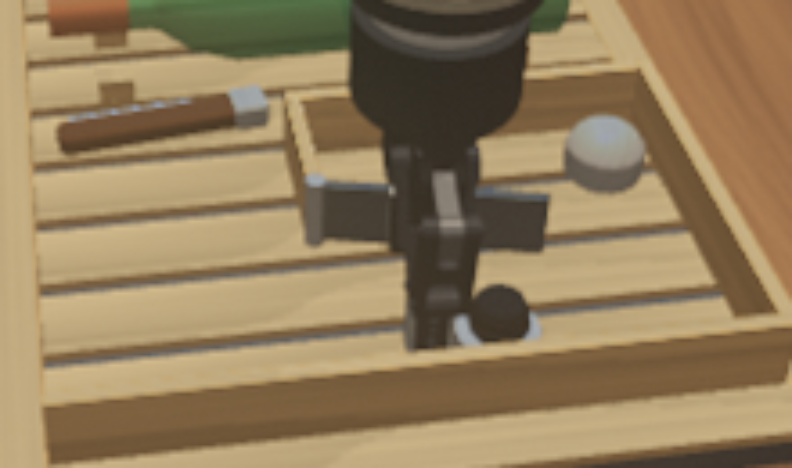

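```bash
python3 -m creep '[[0.72,-0.8,0.05,0,-1],[0.72,-0.9,0.05,0,-1],[0.72,-1.0,0.05,0,-1],[0.72,-1.0,0.03,0,-1],[0.72,-0.6,0.02,0,-1]]'; python3 look.py c10; python3 plug.py;  python3 -c "
from h import *
need(87,-1,39,0)"
```

```text
clock: 10.2
position: [0.632, -0.0092, 0.0389]
tool_rot: [-0.006, 1.0, -0.0, -0.0]
ft_force: [-3.2, -2.5, 0.4]
grip_width: 0.0611
t 10.20 C [86.5  0.5] z 38.9 al 0.2 F1 [86.6 38.5] F2 [ 86.4 -37.5] f [-3.2 -2.5  0.4] w 61.1 q [-0.01  0.59 -0.01  0.98 -0.   -0.03] tilt -1.00
stopper net 0.49 [105.9 -40. ]
grey 46 [[97.0, -49.1], [106.2, -31.3]] [373 275   9   8]
dark [380 267  16  15 185] ext [[105.8, -54.3], [129.6, -32.3]] top 23 [116.8 -42.2] 0.0674
dark [364 275  10   6  33] ext [[79.1, -46.6], [93.2, -41.8]] top 0  0.063
t 10.40 C [86.3  0.7] z 39.3 al 0.2 F1 [86.5 38.7] F2 [ 86.2 -37.3] f [ 2.4 -4.2 -0.9] w 61.5 q [-0.01  0.59 -0.01  0.98 -0.   -0.02] tilt -1.00
need tool cm [-0.07 -0.17  0.03] turn -0.2
```

View pics/c10.png

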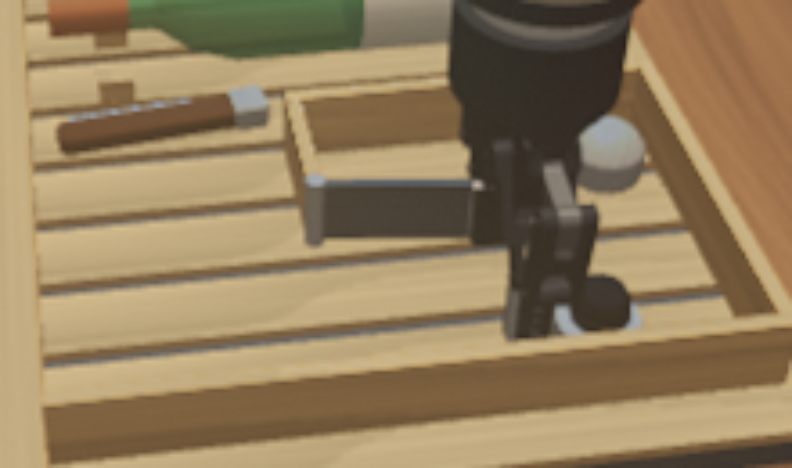

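```bash
python3 -m creep '[[0.72,0.6,-0.1,0,0],[0.72,0.3,0,0,0],[0.72,0,0,-4.5,0],[0.72,0,0,-4.5,0],[0.72,0,0,-4.5,0]]'; python3 look.py c11; python3 plug.py
```

```text
clock: 10.9
position: [0.6214, -0.0095, 0.176]
tool_rot: [-0.006, 1.0, 0.0, -0.0]
ft_force: [2.3, 0.4, -0.9]
grip_width: 0.0616
t 10.90 C [75.9  0.3] z 176.0 al 0.2 F1 [76.  38.3] F2 [ 75.8 -37.7] f [ 2.3  0.4 -0.9] w 61.6 q [-0.02  0.49  0.18  1.27  0.   -0.03] tilt -1.00
stopper net 0.73 [111.6 -40.1]
edge 0.63 [  0.5 -53.7] ang 0.3
grey 47 [[99.5, -49.5], [109.3, -24.6]] [375 272   8  11]
dark [380 267  16  15 193] ext [[105.4, -54.3], [128.9, -32.2]] top 16 [118.3 -45.6] 0.0669
```

View pics/c11.png

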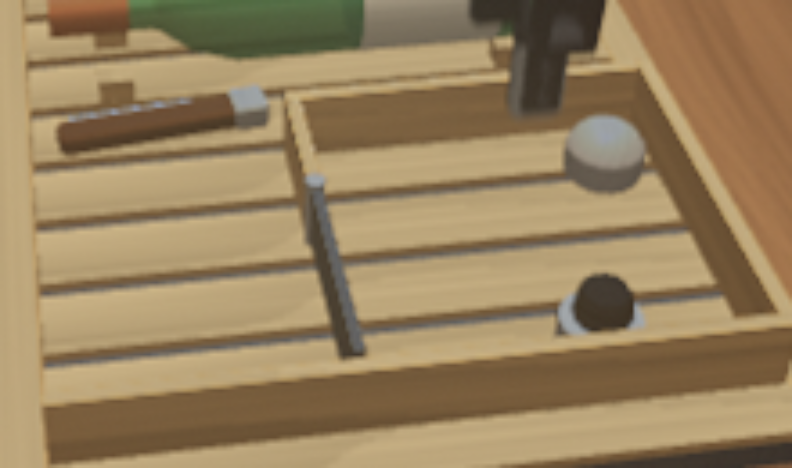

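The gate is shut (edge at x≈0, angle 0.3°). The stopper stands upright in the bay at about (117,-40) and hasn't moved since I let go. I'll retreat a bit further, let things settle, take a last look and hand in.

```bash
python3 -m creep '[[0.72,2,0,-4,0],[0.72,3,0,-3,0],[0.72,3,0,0,0],[0.72,0,0,0,0],[0.72,0,0,0,0]]'; python3 look.py c12; python3 plug.py
python3 - <<'E'
from h import *
s=snapshot('side');save(s,'side_end')
for n,px in(('sealer',(386.7,236.7)),('corkscrew',(260.4,226.2)),('big_bottle',(309.7,183.8))):
    l=landmark_of('side',n)[:1];print(n,px,[np.round(d['xy'],1) for d in l])
E
```

```text
clock: 11.6
position: [0.5416, -0.0106, 0.2435]
tool_rot: [-0.006, 1.0, 0.0, -0.001]
ft_force: [0.1, -0.1, 0.2]
grip_width: 0.062
t 11.60 C [-3.9  0.3] z 243.5 al 0.2 F1 [-3.7 38.3] F2 [ -4.  -37.7] f [ 0.1 -0.1  0.2] w 62.0 q [-0.02  0.3   0.08  1.36  0.   -0.03] tilt -1.00
stopper net 0.81 [110.  -40.1]
edge 0.81 [ -1.1 -56.9] ang -0.5
grey 49 [[98.8, -49.1], [108.4, -25.9]] [375 272   8  11]
dark [380 267  16  14 191] ext [[105.7, -53.7], [129.6, -32.3]] top 23 [118.2 -44.3] 0.0668
sealer (386.7, 236.7) [array([388.1, 235.4])]
corkscrew (260.4, 226.2) [array([259.6, 224.2])]
big_bottle (309.7, 183.8) [array([310.8, 185. ])]
```

View pics/side_end.png

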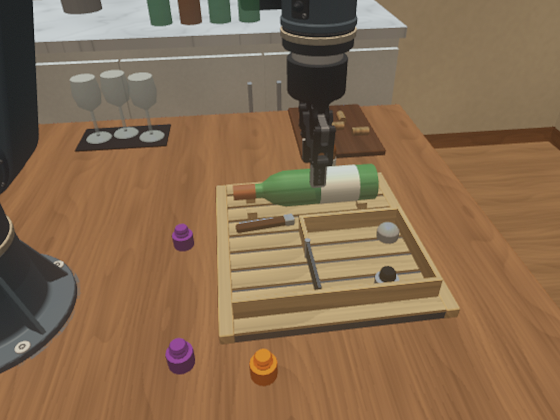

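The last picture shows the gate shut (312,264) and the stopper upright in the bay (387,276). The bystanders and look-alikes are where they started.

```bash
python3 -c "
from workcell import *
print(finish_job())"
```

```text
the job is handed in; nothing more can be done
None
```

The stopper is in the bay with the gate shut behind it, and I handed the job in at about 12 s of the 54 s allowed. No verdict was reported.

**What I did:** The left finger pushed the gate open and held it while the right finger slid the stopper along the guide wall and through the doorway. Then I backed off slightly and lifted straight out.

**Last checks:**
- **Stopper:** it stands upright at about shelf (117, -40) mm. Its nearest side is about 134 mm from the hinge, so it clears the gate's 115 mm swing. It did not move when I let go.
- **Gate:** it is shut, measured within about 0.5° of zero.
- **Bystanders:** the sealer, corkscrew and big bottle are within about 2 pixels of their starting places. The small amber bottle was hidden behind the gripper in the last picture; the robot never went near it. The look-alikes are unmoved by eye.
- **Forces:** the highest wrist reading I saw was about 16 N.

**What went differently:**
- **Early push:** the stopper reached the guide wall sooner than I planned, before the gate was open. I drew the finger back and placed it behind the stopper again; the stopper stayed upright.
- **Network disagreement:** the trained network put the stopper up to 12 mm from my depth measurements. I used the depth measurements, which agreed with the wall and finger positions.

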